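Hang the L-plate bracket level on the stand

ROBOT

A 6-joint arm with a two-finger parallel gripper is mounted at the origin on a cart in front of the work surface, level with it; the furniture and walls round the work are solid. World frame = base frame: x ahead of the robot, y to its left, z up, the work surface at z = 0. Lengths are in m, angles in rad, forces in N, time in s.
With the tool pointing down it reaches from about 0.25 to 0.775 m from the base axis. Payload 4 kg.
Tool frame: the origin (TCP) lies at the very end of the fingers, on their centre line; the grasp point (between the pads) lies 19 mm behind it (robot.grip_point_offset is the distance from the TCP to the grasp point, in m); z points along the fingers, x is the direction in which the jaws open and shut, and the axes are right-handed (so a half turn about z gives the same grasp; the last joint's range is limited). The gripper opens to 94 mm and grips with 3 to 60 N. Pads are 16 mm wide; open, the fingers measure 119 mm over their backs; the gripper's body (75 mm by 177 mm) begins 78 mm behind the grasp point.
Start: joints at [-1.258, 0.087, 1.371, -0, 1.684, -0.103], TCP at [0.222, -0.503, 0.206] pointing down, gripper open.
Joint ranges: [-3.1, 3.1], [-0.76, 2.03], [0.27, 2.55], [-1.08, 4.22], [0.17, 2.65], [-2.57, 2.57]. Speed limits (rad/s): [2.79, 2.79, 3.14, 3.14, 3.14, 3.14].

INTERFACE

Orientations are given as [roll, pitch, yaw] about the fixed x, y, z axes, in that order (R = Rz(yaw) Ry(pitch) Rx(roll)).
In Python, from bench import robot gives the robot as it stands.
- The arm moves only by the shell command python3 -m inch 'ROWS'. ROWS is text: rows parted by semicolons, each of 5 numbers parted by spaces: the shift along the tool's x, y, z in cm, then the turn about the tool's z in rad, then the closure, from 0 (fully open) to 1 (shut). In form: tx ty tz spin claw; .... A call has 1 to 20 rows; each row is the pose to reach, as a shift and turn from the pose measured when the call began, along the tool's axes at that moment; what a row does not reach only later rows make up. A row lasts 1/12 s, in which the tool goes at most 41.7 mm and 7.16 degrees, less where a joint would pass 70% of its speed; a pose out of reach is approached as far as the arm can. A call with a gripper value outside its range is refused whole. The fingers move at their own pace and stop on an object; the grip force is fixed at half the most. Time passes only in rows, so rows that repeat a pose let the fingers close. It gives the time, the measured TCP pose, the force and the opening at its end, in the units of the state.
- robot.get_obs(): the state, without advancing time (a new reading comes with each control period).
- robot.snapshot(name): name is "scene" or "top" or "wrist"; returns (picture, depth): 480x640x3 uint8, blue, green, red; 480x640 float32, m along the optical axis (not along the pixel's ray), 0 where there is no reading.
- robot.camera_info(name): a dict with "K" (3x3 intrinsics, pixels), "dist" ([k1, k2, p1, p2, k3] as OpenCV has them; the pictures are not rectified), "extrinsics" (4x4, takes a point from world to camera coordinates); the wrist camera has in their place "mount" (4x4, takes a point from camera to tool coordinates, whose origin is the TCP and whose axes are the tool frame's). Camera axes: x right, y down, z forward; pixel columns grow to the right and rows downward; lengths in m; the calibration is good to about 2 mm. A picture is of the moment at which its call begins: read the wrist's pose just before it. camera_info takes no time and is no camera call.
- robot.close_job(): hands the job in, once; it reports no verdict.
The state is a dict: "time": time; "joint_positions": joint angles; "qvel": joint speeds; "joint_torque": joint torques, N m; "tool_pos": TCP position; "ee_rot": TCP orientation; "wrist_force": force on the tool from outside, world axes, zero at the start; "wrist_torque": the same for the moment, N m; "width": finger opening in m.
Only numpy, scipy, OpenCV 4.12 (cv2) and the standard library are available. Lean on these libraries where they do the work, as an engineer would, in place of code of your own. Each camera call takes 0.05 s, during which the arm holds its last target.

TASK

Take the large L-shaped aluminium bracket with the five holes out of the parts tray and hang it on the stand's pin by the one hole that lets it hang level, foot down, then let go so that it hangs there freely and still. Leave the other things in the tray and around the stand where they are.

Things in the scene. Friction and masses are not known exactly. Their poses are not given: they have to be found in the camera images.
- bracket_centre (a point): Middle of the large bracket's outline, 47.5 mm above its underside. Solid uniform aluminium, about 0.32 kg; it stands on its foot in the tray, at any yaw. x along its length, y through its thickness, z up. Along the top runs a plain bar 160 mm long (x -80 to +80), 45 mm tall (50 to 95 mm above the underside), 8 mm thick, which can be gripped from above across its thickness.
- bracket_hole1 (a point): Centre of the hole at x -48 mm, axes as the bracket's. There are five equal round through holes in a row along the bar, 15 mm in diameter, 24 mm apart, running along y; their centres lie 71 mm above the underside, 24 mm below the top edge
- bracket_hole2 (a point): centre of the hole at x -24 mm; this -x half of the bar overhangs with nothing under it
- bracket_hole3 (a point): centre of the hole at x 0, in the middle of the bar
- bracket_hole4 (a point): centre of the hole at x +24 mm. Under this half of the bar, from x +4 to +80 mm, a leg of the bar's 8 mm thickness goes down from it to the foot
- bracket_hole5 (a point): centre of the hole at x +48 mm. The foot under the leg is a solid block from x +4 to +80 mm, 48 mm wide along y (24 mm to each side), 13 mm thick; it is part of the bracket
- pin_middle (a point): Middle of the stand's pin, on its axis, 170 mm above the worktop; axes of the stand: the pin points to -x (roughly to the robot), z up. Round steel pin, 7 mm in diameter, rising 4 degrees to its tip, which is 35 mm from here. The root block (22 mm cube) is 45 mm away towards +x, round an upright rod; both end below z = 190 mm. Fixed; base 120 x 100 x 12 mm, reaching 45 mm beyond here to -x
- tray: Shallow white plastic parts tray, fixed, 300 x 300 mm outside, walls 35 mm high and 5 mm thick, floor 5 mm thick; origin at the middle of its underside. The large bracket stands near its middle; one other thing lies in each corner.
- small_bracket_centre (a point): small aluminium bracket in a corner of the tray, 60 mm long, 36 mm wide, 44 mm tall, two holes; not to be used. The point is its centre
- petri_dish: flat round dish, 61 mm in diameter, 15 mm tall, in a corner of the tray; origin under its centre
- tape_roll: roll of label tape, 66 mm in diameter, 19 mm tall, in a corner of the tray; origin under its centre
- vial: small glass vial lying on its side, 58 x 53 x 22 mm, in a corner of the tray; origin under its centre
- flask: conical glass flask, 68 mm in diameter, 113 mm tall, on the worktop farther to the right, in front of the oven; origin under its centre
- beaker: glass beaker, 78 mm in diameter, 127 mm tall, behind the stand; origin under its centre
- petri_by_stand: flat round dish, 61 mm in diameter, 15 mm tall, on the worktop to the right of the stand; origin under its centre

How it is judged:
On the way:
1. the large bracket is lifted clear of the tray (height (world z) of bracket_centre above 0.1 m), for 0.2 s.
At the end, for the whole second after the job is handed in: The large bracket hangs released with the pin through one of its holes (hole centre within 9 mm sideways and 11 mm in height of the pin, on the bare part of the pin), its length level within 0.14 rad, foot down within 0.3 rad, at rest (under 0.03 m/s and 0.3 rad/s) (((x of bracket_hole1 in the frame of pin_middle between -0.032 and 0.034 m and y of bracket_hole1 in the frame of pin_middle between -0.009 and 0.009 m and z of bracket_hole1 in the frame of pin_middle between -0.011 and 0.011 m) or (x of bracket_hole2 in the frame of pin_middle between -0.032 and 0.034 m and y of bracket_hole2 in the frame of pin_middle between -0.009 and 0.009 m and z of bracket_hole2 in the frame of pin_middle between -0.011 and 0.011 m) or (x of bracket_hole3 in the frame of pin_middle between -0.032 and 0.034 m and y of bracket_hole3 in the frame of pin_middle between -0.009 and 0.009 m and z of bracket_hole3 in the frame of pin_middle between -0.011 and 0.011 m) or (x of bracket_hole4 in the frame of pin_middle between -0.032 and 0.034 m and y of bracket_hole4 in the frame of pin_middle between -0.009 and 0.009 m and z of bracket_hole4 in the frame of pin_middle between -0.011 and 0.011 m) or (x of bracket_hole5 in the frame of pin_middle between -0.032 and 0.034 m and y of bracket_hole5 in the frame of pin_middle between -0.009 and 0.009 m and z of bracket_hole5 in the frame of pin_middle between -0.011 and 0.011 m)) and angle between bracket_centre's own x axis and vertical between 1.4308 and 1.7108 rad and angle between bracket_centre's own z axis and vertical below 0.3 rad and linear speed of bracket below 0.03 m/s and angular speed of bracket below 0.3 rad/s); the robot touches nothing.
It fails at once if another thing in the tray is moved by more than 30 mm (distance of any of small_bracket_centre, petri_dish, tape_roll, vial from where it was at the start of the episode above 0.03 m).
It fails at once if the flask, the beaker or the dish by the stand is moved by more than 30 mm (distance of any of flask, beaker, petri_by_stand from where it was at the start of the episode above 0.03 m).
It also fails if it takes over 48 s, if anything falls off the work surface, if the arm or the gripper's body presses on something with over 40 N, if the wrist force passes 120 N, or if a joint passes its speed limit or range.

## Working session

There is one attempt and no reset: what is moved stays moved. The work goes in short steps, Python scripts to look and compute and a shell command to move; the robot and the scene stay as the last step left them, time stands still between calls to the robot, and variables do not carry over. Pictures are saved under pics/ and viewed, and the job is handed in when it is done.

```bash
ls; mkdir -p pics; python3 - <<'E'
from bench import robot
import cv2,numpy as np
o=robot.get_obs(); print(o)
for n in ("scene","top","wrist"):
    i=robot.camera_info(n); print(n,i)
    p,d=robot.snapshot(n); cv2.imwrite(f"pics/{n}0.png",p); np.save(f"pics/{n}0.npy",d)
E
```

```text
pics
{'time': 0.0, 'joint_positions': array([-1.25808700e+00,  8.79402338e-02,  1.37222089e+00, -1.10540497e-05,
        1.68360979e+00, -1.03102210e-01]), 'qvel': array([ 0.00088388, -0.00042827,  0.00075809,  0.00123354,  0.00118377,
        0.00066803]), 'joint_torque': array([-1.20375775e-03, -3.40189362e+01, -3.02426040e+01,  7.14902231e-02,
        3.30252678e-02, -1.70019198e-04]), 'tool_pos': array([ 0.22198561, -0.50261706,  0.20432918]), 'ee_rot': array([-3.14137939e+00,  2.16783107e-03, -1.15498579e+00]), 'wrist_force': array([-0.18979693,  0.9049085 ,  0.28744479]), 'wrist_torque': array([ 0.04461451, -0.01123913,  0.00724719]), 'width': 0.09418070308671694}
scene {'K': array([[478.28710275,   0.        , 332.19848663],
       [  0.        , 478.28710275, 235.77157633],
       [  0.        ,   0.        ,   1.        ]]), 'dist': array([-0.12586714,  0.        ,  0.        ,  0.        ,  0.        ]), 'extrinsics': array([[-0.84874956, -0.52844559, -0.01922099,  0.5317645 ],
       [-0.21050438,  0.37099401, -0.90446191,  0.19176596],
       [ 0.48508978, -0.76361554, -0
[... 489 characters left out ...]
.00275726, -0.99958505,  1.33046946],
       [ 0.        ,  0.        ,  0.        ,  1.        ]])}
wrist {'K': array([[425.96544331,   0.        , 314.64931564],
       [  0.        , 425.96544331, 240.02176112],
       [  0.        ,   0.        ,   1.        ]]), 'dist': array([-0.10399867,  0.        ,  0.        ,  0.        ,  0.        ]), 'mount': array([[ 9.99999459e-01, -8.59040928e-04,  5.87212658e-04,
         9.94229894e-04],
       [ 6.96358420e-04,  9.71803079e-01,  2.35792900e-01,
        -6.82042647e-02],
       [-7.73210820e-04, -2.35792363e-01,  9.71803151e-01,
        -1.79913072e-01],
       [ 0.00000000e+00,  0.00000000e+00,  0.00000000e+00,
         1.00000000e+00]])}
```

View pics/scene0.png

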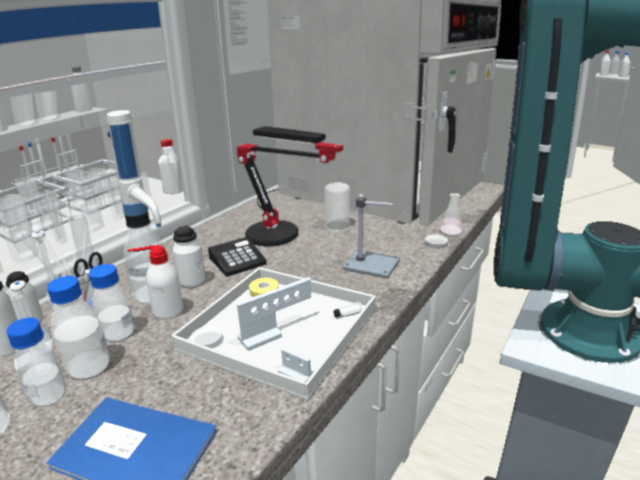

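View pics/top0.png

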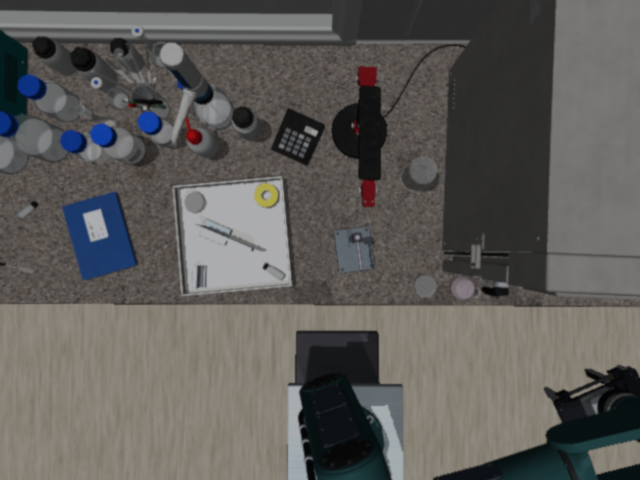

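View pics/wrist0.png

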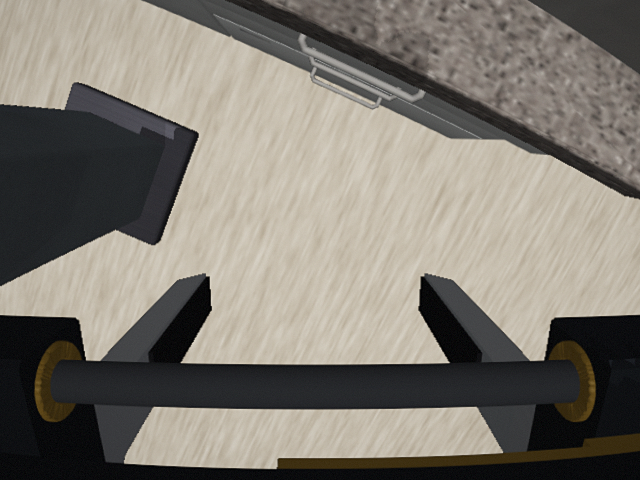

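```bash
cat > h.py <<'E'
import numpy as np,cv2
from scipy.spatial.transform import Rotation as R
from bench import robot
def cam(name,o=None):
    i=robot.camera_info(name)
    if name=="wrist":
        T=np.eye(4);T[:3,:3]=R.from_euler('xyz',o['ee_rot']).as_matrix();T[:3,3]=o['tool_pos']
        C=T@np.array(i['mount'])
    else: C=np.linalg.inv(i['extrinsics'])
    return np.array(i['K']),np.array(i['dist']),C
def rays(c,uv):
    K,D,C=c
    n=cv2.undistortPoints(np.asarray(uv,float).reshape(-1,1,2),K,D)[:,0]
    return C[:3,3],np.c_[n,np.ones(len(n))]@C[:3,:3].T
def onplane(c,uv,z):
    o,d=rays(c,uv); return o+d*((z-o[2])/d[:,2])[:,None]
def proj(c,P):
    K,D,C=c; W=np.linalg.inv(C)
    return cv2.projectPoints(np.asarray(P,float).reshape(-1,3),cv2.Rodrigues(W[:3,:3])[0],W[:3,3],K,D)[0][:,0]
def cloud(c,d):
    v,u=np.mgrid[0:480,0:640]; uv=np.c_[u.ravel(),v.ravel()]
    o,r=rays(c,uv); P=o+r*d.ravel()[:,None]; return P.reshape(480,640,3)
E
python3 - <<'E'
from h import *
p=cv2.imread('pics/top0.png'); d=np.load('pics/top00.npy') if 0 else np.load('pics/top0.npy')
c=cam('top'); P=cloud(c,d)
# tray corners, stand, bracket rough
m=(P[...,2]>0.08)&(P[...,2]<0.125)&(d>0); m[:175]=0;m[300:]=0;m[:,:175]=0;m[:,295:]=0
v,u=np.nonzero(m); print(len(v)); Q=P[m]
ce=Q.mean(0); w,V=np.linalg.eigh(np.cov((Q[:,:2]-ce[:2]).T)); print(ce,V[:,1],np.ptp((Q[:,:2]-ce[:2])@V[:,1]))
print(onplane(c,[[233,237]],0.03))
for n,x0,y0,w,h in(("t1",170,170,130,130),("t2",320,210,70,80)):
    cv2.imwrite(f'pics/{n}.png',cv2.resize(p[y0:y0+h,x0:x0+w],None,fx=5,fy=5,interpolation=2))
s=cv2.imread('pics/scene0.png'); cv2.imwrite('pics/s1.png',cv2.resize(s[180:280,335:465],None,fx=6,fy=6,interpolation=2))
cv2.imwrite('pics/s2.png',cv2.resize(s[265:390,170:380],None,fx=3.8,fy=3.8,interpolation=2))
E
```

```text
219
[0.55732594 0.32152589 0.09871578] [0.38436998 0.92317914] 0.1598854466203995
[[0.55808197 0.30867187 0.03      ]]
```

```bash
sleep 0
```

```text
(no output)
```

View pics/t1.png

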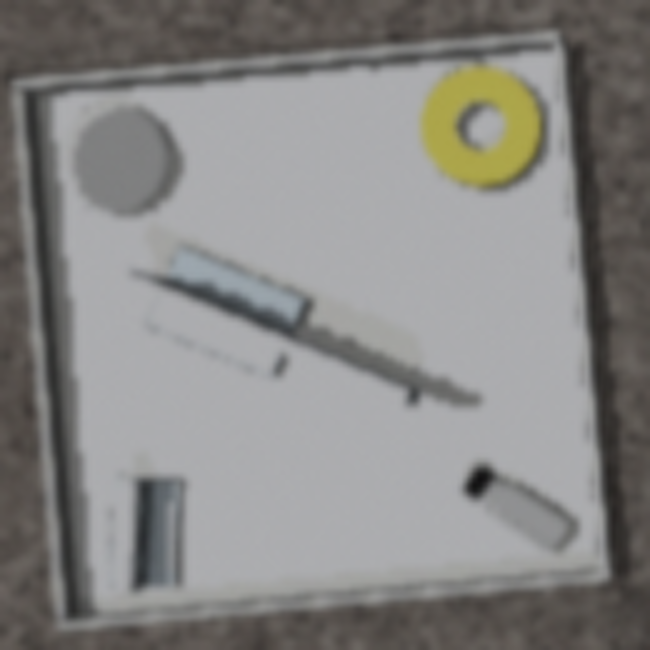

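View pics/t2.png

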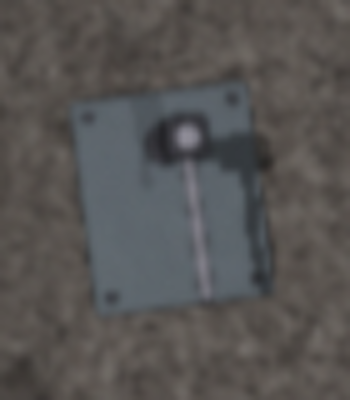

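View pics/s1.png

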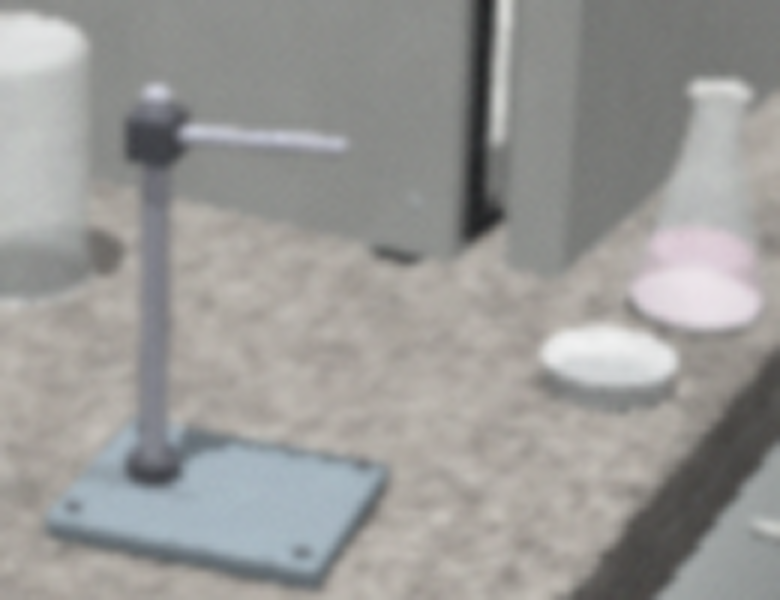

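View pics/s2.png

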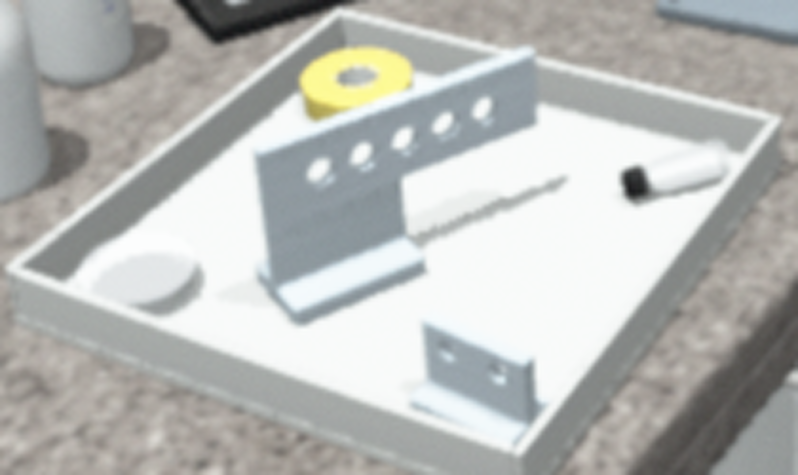

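```bash
cat >> h.py <<'E'
def delta(o,P,yaw=None):
    Rm=R.from_euler('xyz',o['ee_rot']).as_matrix()
    s=None
    if yaw is not None:
        x=np.array([np.cos(yaw),np.sin(yaw),0]); s=np.arctan2(x@Rm[:,1],x@Rm[:,0])
    return (Rm.T@(np.asarray(P)-o['tool_pos'])*100).round(2),s
E
python3 - <<'E'
from h import *
o=robot.get_obs()
print(delta(o,[0.222,-0.503,0.32]),delta(o,[0.5665,0.3437,0.25],-0.394),delta(o,[0.5665,0.3437,0.32]))
c=cam('top'); s=cam('scene')
# pin by two views: root pixel/tip pixel
def px(x,y,x0,y0,f): return [x0+(x+.5)/f-.5,y0+(y+.5)/f-.5]
T=[px(188,160,320,210,5),px(206,296,320,210,5)]
S=[px(185,132,335,180,6),px(346,144,335,180,6)]
for z in(.165,.17,.175): print(onplane(c,T,z))
def tri(a,ua,b,ub):
    o1,d1=rays(a,[ua]);o2,d2=rays(b,[ub]);d1=d1[0];d2=d2[0]
    t=np.linalg.lstsq(np.c_[d1,-d2],o2-o1,rcond=None)[0]
    p,q=o1+d1*t[0],o2+d2*t[1]; return (p+q)/2,np.linalg.norm(p-q)
for i in 0,1: print(tri(c,T[i],s,S[i]))
P=cloud(c,np.load('pics/top0.npy'))
for u,v in((357,237),(368,195),(368,150),(368,75),(372,135),(422,168),(463,288),(425,286)): print((u,v),P[v,u].round(3))
E
```

```text
(array([ 0.000e+00,  1.000e-02, -1.154e+01]), None) (array([-63.52, -65.7 ,  -4.42]), np.float64(-0.7610113923959816)) (array([-63.54, -65.7 , -11.42]), None)
[[ 0.54481015 -0.01955804  0.165     ]
 [ 0.47853504 -0.02849224  0.165     ]]
[[ 0.54472351 -0.01919163  0.17      ]
 [ 0.47872893 -0.02808801  0.17      ]]
[[ 0.54463688 -0.01882522  0.175     ]
 [ 0.47892282 -0.02768378  0.175     ]]
(array([ 0.54331278, -0.0201291 ,  0.16796504]), np.float64(0.003293215935115546))
(array([ 0.47703276, -0.02877659,  0.17252366]), np.float64(0.0039976885737756165))
(357, 237) [ 0.556 -0.018  0.183]
(368, 195) [ 0.644 -0.033  0.293]
(368, 150) [ 0.739 -0.031  0.314]
(368, 75) [ 0.92  -0.036  0.259]
(372, 135) [ 0.771 -0.039  0.316]
(422, 168) [ 0.732 -0.185  0.129]
(463, 288) [ 0.426 -0.305  0.067]
(425, 286) [ 0.426 -0.217  0.012]
```

```bash
python3 -m inch '0 0 -8 0 0; 0 0 -11.4 0 0; -3 -3 -11.4 -0.1 0; -6 -6 -11.4 -0.2 0; -9 -9 -11.4 -0.3 0; -12 -12 -11.4 -0.4 0; -15 -15.5 -11.4 -0.5 0; -18 -18.5 -11.4 -0.6 0; -21 -21.5 -11.4 -0.7 0; -24 -24.5 -11.4 -0.761 0; -27 -27.8 -11.4 -0.761 0; -30 -31 -11.4 -0.761 0; -33 -34 -11.4 -0.761 0; -36 -37 -11.4 -0.761 0; -39 -40 -11.4 -0.761 0; -42 -43 -11.4 -0.761 0; -45 -46 -11.4 -0.761 0; -48 -49.5 -11.4 -0.761 0; -51 -52.5 -11.4 -0.761 0; -54 -55.5 -11.4 -0.761 0'
python3 - <<'E'
from h import *
o=robot.get_obs(); print(delta(o,[0.5665,0.3437,0.25],-0.394))
E
```

```text
time: 1.82
tool_pos: [0.4999, 0.1874, 0.3191]
ee_rot: [-3.141, 0.001, -0.394]
wrist_force: [1.1, -0.4, 0.2]
width: 0.094
(array([  0.16, -16.99,   6.93]), np.float64(0.00046328403415677745))
```

```bash
python3 -m inch '0 -4 2 0 0; 0.1 -8 4 0 0; 0.1 -12 6 0 0; 0.15 -15 6.9 0 0; 0.15 -17 6.9 0 0; 0.15 -17 6.9 0 0; 0.15 -17 6.9 0 0; 0.15 -17 6.9 0 0'
python3 - <<'E'
from h import *
o=robot.get_obs(); p,d=robot.snapshot('wrist'); cv2.imwrite('pics/w1.png',p); np.save('pics/w1.npy',d)
import pickle; pickle.dump(o,open('pics/w1.pkl','wb')); print(o['tool_pos'],o['qvel'].round(3))
c=cam('wrist',o); P=cloud(c,d)
m=(P[...,2]>0.092)&(P[...,2]<0.11)&(d>0.25); m=m.astype(np.uint8)
n,l,st,ce=cv2.connectedComponentsWithStats(m); k=1+np.argmax(st[1:,4]); print(st[k],ce[k])
Q=P[l==k]; r=cv2.minAreaRect(Q[:,:2].astype(np.float32)*1000); print(r,Q[:,2].mean())
b=cv2.boxPoints(r)/1000; print(b)
cv2.drawContours(p,[proj(c,np.c_[b,np.full(4,.1)]).round().astype(int)],-1,(0,0,255),1); cv2.imwrite('pics/w1o.png',p)
E
```

```text
time: 2.48
tool_pos: [0.5664, 0.3433, 0.2505]
ee_rot: [-3.141, 0.001, -0.394]
wrist_force: [0.4, 0.0, -0.2]
width: 0.0942
[0.56639193 0.34329686 0.25050057] [-0.015 -0.031  0.002  0.002 -0.002  0.002]
[ 538   14   71   86 2016] [560.49404762  60.5610119 ]
((800.9651489257812, 388.5045166015625), (65.84609985351562, 49.768226623535156), 81.77903747558594) 0.10182025262122622
[[0.77162904 0.35947797]
 [0.82088584 0.35236156]
 [0.8303013  0.41753107]
 [0.7810444  0.42464745]]
```

View pics/w1o.png

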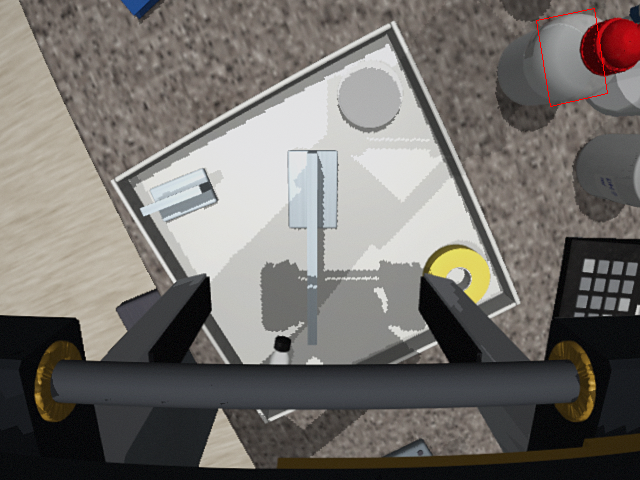

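The wrist view shows the bar's top as a vertical strip from (312,152) to (312,345), foot at its upper end, small bracket at (180,195), dish (370,98), tape (458,275), vial (282,345).

```bash
python3 - <<'E'
from h import *
import pickle
o=pickle.load(open('pics/w1.pkl','rb'));d=np.load('pics/w1.npy')
c=cam('wrist',o); P=cloud(c,d)
m=(P[...,2]>0.092)&(P[...,2]<0.11)&(d>0.25); m[:,:285]=0;m[:,345:]=0
print(m.sum()); v,u=np.nonzero(m); print(v.min(),v.max(),u.min(),u.max())
(cx,cy),(w,h),a=cv2.minAreaRect(np.c_[u,v].astype(np.float32)); bx=cv2.boxPoints(((cx,cy),(w,h),a)); print(bx)
Q=onplane(c,np.c_[u,v],0.1); ce=Q.mean(0)[:2]
w_,V=np.linalg.eigh(np.cov((Q[:,:2]-ce).T)); e=V[:,1]*np.sign(V[1,1]); pr=(Q[:,:2]-ce)@e
mid=ce+e*(pr.min()+pr.max())/2
print(ce,mid,e,np.degrees(np.arctan2(e[1],e[0])),np.ptp(pr),np.median(P[m][:,2]))
h4=mid+e*.024; print('hole4',h4); yaw=np.arctan2(e[1],e[0])-np.pi/2
o=robot.get_obs()
print(delta(o,[*h4,0.085],yaw))
E
```

```text
1916
153 344 307 316
[[307. 153.]
 [316. 153.]
 [316. 344.]
 [307. 344.]]
[0.55659085 0.32420899] [0.55545162 0.32148702] [0.38608033 0.92246517] 67.2891754530534 0.15982555083530003 0.10071784719539137
hole4 [0.56471755 0.34362619]
(array([-0.18,  0.03, 16.62]), np.float64(0.0018972942402348742))
```

```bash
python3 -m inch '-0.18 0 3.5 0 0; -0.18 0 7 0 0; -0.18 0 10 0 0; -0.18 0.03 13 0 0; -0.18 0.03 15 0 0; -0.18 0.03 16.5 0 0; -0.18 0.03 16.5 0 0; -0.18 0.03 16.5 0 0.4; -0.18 0.03 16.5 0 0.7; -0.18 0.03 16.5 0 0.85; -0.18 0.03 16.5 0 0.9; -0.18 0.03 16.5 0 0.95; -0.18 0.03 16.5 0 1; -0.18 0.03 16.5 0 1; -0.18 0.03 16.5 0 1; -0.18 0.03 16.5 0 1; -0.18 0.03 16.5 0 1; -0.18 0.03 16.5 0 1; -0.18 0.03 16.5 0 1'
```

```text
time: 4.12
tool_pos: [0.5647, 0.3436, 0.0862]
ee_rot: [-3.14, 0.0, -0.394]
wrist_force: [0.1, -0.8, -0.5]
width: 0.0177
```

```bash
python3 -m inch '0 0 0 0 1; 0 0 0 0 1; 0 0 0 0 1; 0 0 0 0 1; 0 0 0 0 1; 0 0 0 0 1'
```

```text
time: 4.62
tool_pos: [0.5646, 0.3436, 0.086]
ee_rot: [-3.141, 0.001, -0.394]
wrist_force: [-1.1, 0.2, -0.3]
width: 0.0078
```

```bash
python3 -m inch '0 0 -0.5 0 1; 0 0 -1.5 0 1; 0 0 -3 0 1; 0 0 -5 0 1; 0 0 -7.5 0 1; 0 0 -10 0 1; 0 0 -12.5 0 1; 0 0 -15 0 1; 0 0 -17 0 1; 0 0 -18 0 1; 0 0 -18 0 1; 0 0 -18 0 1; 0 0 -18 0 1'
python3 - <<'E'
from h import *
o=robot.get_obs(); print(o['tool_pos'],o['ee_rot'],o['wrist_torque'])
p,d=robot.snapshot('scene'); cv2.imwrite('pics/s3.png',p)
E
```

```text
time: 5.7
tool_pos: [0.564, 0.3431, 0.2637]
ee_rot: [3.14, 0.003, -0.394]
wrist_force: [0.9, -0.4, -4.0]
width: 0.0078
[0.56402015 0.34308857 0.2636616 ] [ 3.13970486  0.00320793 -0.39440958] [-0.05244726 -0.02891952  0.00020098]
```

View pics/s3.png

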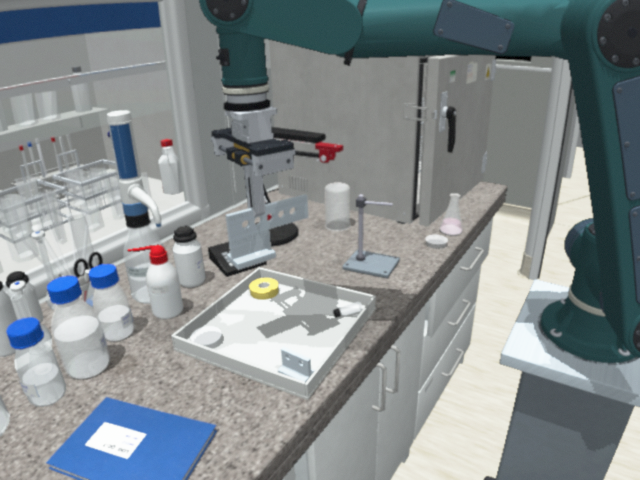

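```bash
python3 - <<'E'
from h import *
o=robot.get_obs()
for P in([.43,.25,.262],[.42,.1,.262],[.42,-.0355,.262]): print(delta(o,P,.13))
E
```

```text
(array([-8.79, 13.74,  0.19]), np.float64(-0.5244559289689085))
(array([-3.94, 27.97,  0.21]), np.float64(-0.5244559289689085))
(array([ 1.26, 40.48,  0.22]), np.float64(-0.5244559289689085))
```

```bash
python3 -m inch '-0.6 1 0 -0.02 1; -1.8 2.8 0 -0.06 1; -3.3 5 0 -0.11 1; -4.8 7.5 0 -0.16 1; -6.3 9.7 0 -0.21 1; -7.6 11.8 0 -0.26 1; -8.4 13.7 0 -0.31 1; -8 16 0 -0.36 1; -7.2 18.4 0 -0.41 1; -6.4 20.8 0 -0.46 1; -5.6 23.2 0 -0.5 1; -4.8 25.6 0 -0.524 1; -3.9 28 0 -0.524 1; -3 30.3 0 -0.524 1; -2.1 32.5 0 -0.524 1; -1.2 34.6 0 -0.524 1; -0.4 36.5 0 -0.524 1; 0.3 38.2 0 -0.524 1; 0.9 39.5 0 -0.524 1; 1.2 40.3 0 -0.524 1'
python3 -m inch '0 0.2 0 0 1; 0 0.2 0 0 1; 0 0.2 0 0 1; 0 0.2 0 0 1; 0 0.2 0 0 1'
python3 - <<'E'
from h import *
import pickle
o=robot.get_obs(); print(o['tool_pos'],o['ee_rot'],o['qvel'].round(3))
for n in('wrist','scene','top'):
    p,d=robot.snapshot(n); cv2.imwrite(f'pics/{n}4.png',p); np.save(f'pics/{n}4.npy',d)
pickle.dump(o,open('pics/w4.pkl','wb'))
E
```

```text
time: 7.42
tool_pos: [0.4193, -0.035, 0.2625]
ee_rot: [-3.141, 0.007, 0.128]
wrist_force: [0.1, -0.3, -3.7]
width: 0.0077
time: 7.83
tool_pos: [0.4196, -0.0362, 0.2625]
ee_rot: [-3.141, 0.007, 0.129]
wrist_force: [-0.3, 0.4, -3.9]
width: 0.0077
[ 0.41961672 -0.03623396  0.26253672] [-3.14115182  0.00724236  0.12902683] [-0.001 -0.001 -0.004 -0.002  0.    -0.001]
```

View pics/wrist4.png

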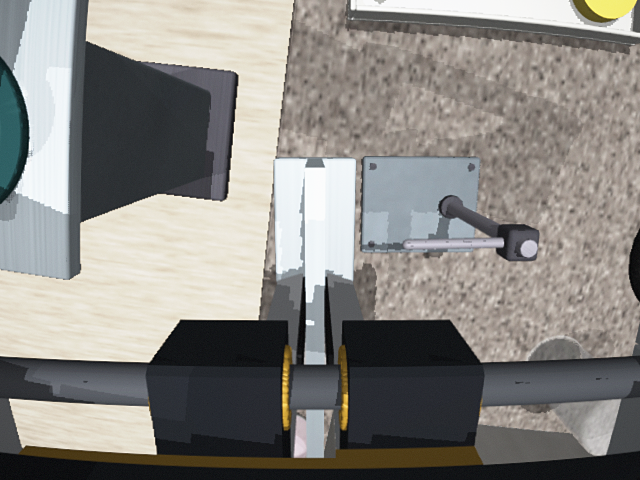

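View pics/scene4.png

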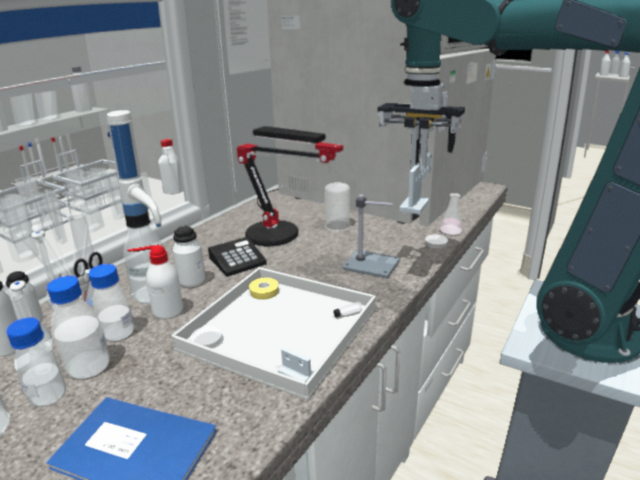

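```bash
python3 - <<'E'
from h import *
import pickle
o=pickle.load(open('pics/w4.pkl','rb')); c=cam('wrist',o)
d=np.load('pics/wrist4.npy'); p=cv2.imread('pics/wrist4.png'); P=cloud(c,d)
m=(P[...,2]>.14)&(P[...,2]<.21)&(d>.15); m[:,:385]=0; m[:225]=0;m[260:]=0;m[:,545:]=0
v,u=np.nonzero(m)
for uu in range(400,545,8):
    vv=v[u==uu]
    if len(vv): 
        z=np.median(P[vv,uu,2]); print(uu,vv.min(),vv.max(),P[vv,uu].mean(0).round(4))
k=m.copy();k[:,505:]=0
print('pin u range',np.nonzero(k.any(0))[0][[0,-1]])
# bar end
e=(P[...,2]>o['tool_pos'][2]-.0)&(P[...,2]<o['tool_pos'][2]+.04)&(d>.1); e[:,:300]=0;e[:,335:]=0;e[260:]=0
v,u=np.nonzero(e); print('bar',v.min(),u.min(),u.max())
Rm=R.from_euler('xyz',o['ee_rot']).as_matrix()
for a in range(v.min(),v.max(),12): 
    s=P[a][e[a]].mean(0); print(a,((s-o['tool_pos'])@Rm*1000).round(1),np.nonzero(e[a])[0][[0,-1]])
x0=cv2.resize(p[140:340,260:560],None,fx=2.6,fy=2.6,interpolation=2); cv2.imwrite('pics/w4z.png',x0)
for n,b in(('scene',(170,270,340,440)),('top',(205,300,320,400))):
    q=cv2.imread(f'pics/{n}4.png')[b[0]:b[1],b[2]:b[3]]; cv2.imwrite(f'pics/{n}4z.png',cv2.resize(q,None,fx=6,fy=6,interpolation=2))
E
```

```text
408 240 248 [ 0.4795 -0.0288  0.1757]
416 240 248 [ 0.4848 -0.0282  0.1754]
424 239 248 [ 0.4902 -0.0274  0.1745]
432 239 248 [ 0.4954 -0.0267  0.1745]
440 239 248 [ 0.5007 -0.026   0.1744]
448 239 248 [ 0.5062 -0.0255  0.1739]
456 239 247 [ 0.5116 -0.0245  0.1734]
464 239 247 [ 0.517  -0.0239  0.1731]
472 238 247 [ 0.5226 -0.023   0.1724]
480 238 247 [ 0.5281 -0.0223  0.1723]
488 238 247 [ 0.5338 -0.0217  0.1717]
496 226 251 [ 0.5453 -0.0211  0.1576]
504 225 258 [ 0.5447 -0.0197  0.1715]
512 225 259 [ 0.5474 -0.0184  0.1775]
520 225 259 [ 0.5518 -0.0171  0.1793]
528 226 259 [ 0.5561 -0.0163  0.1816]
536 230 257 [ 0.5625 -0.0166  0.1801]
pin u range [402 504]
bar 166 305 324
166 [  0.3 -55.6  -4.7] [305 324]
178 [  0.3 -51.6 -14.7] [305 324]
190 [  0.3 -47.  -14.6] [305 324]
202 [  0.3 -42.3 -14.9] [305 324]
214 [  0.3 -37.5 -14.7] [305 324]
226 [  0.3 -32.6 -14.6] [305 324]
238 [  0.3 -27.8 -14.6] [305 324]
250 [  0.3 -22.9 -14.8] [305 324]
```

View pics/w4z.png

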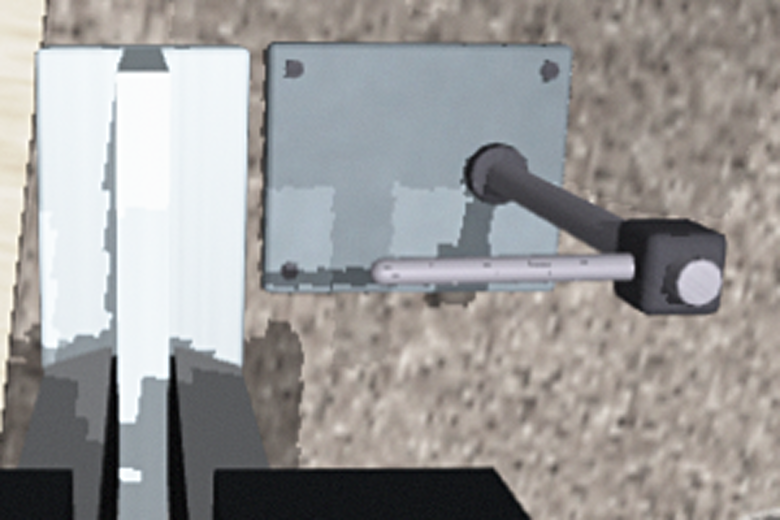

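View pics/scene4z.png

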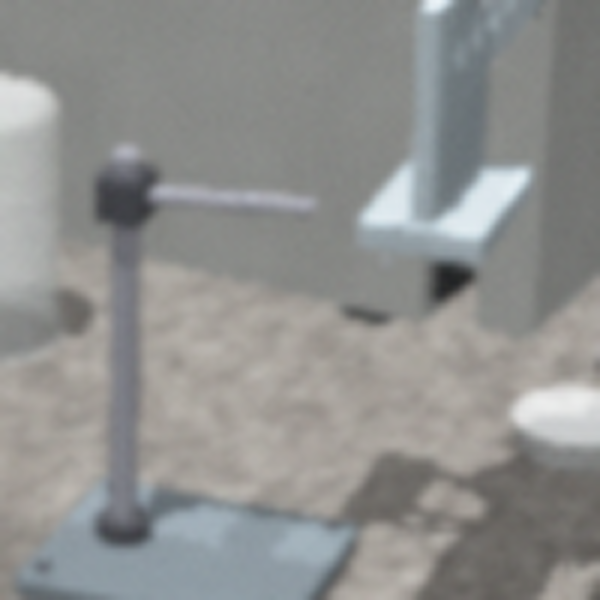

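```bash
cat >> h.py <<'E'
MID=np.array([.511,-.0251,.1703]); YAW=.130
def hole(o): # hole4 in tool coords
    return np.array([.0003,.0002,.0095])
def togo(o,s,dz=0):
    Rm=R.from_euler('xyz',o['ee_rot']).as_matrix()
    t=MID+s*np.array([np.cos(YAW),np.sin(YAW),-np.tan(np.radians(4))])+[0,0,dz]
    return (Rm.T@(t-o['tool_pos']-Rm@hole(o))*100).round(2)
E
python3 - <<'E'
from h import *
o=robot.get_obs()
for s,dz in((-.085,-.0035),(-.06,-.0017),(-.035,0),(-.005,0)): print(s,togo(o,s,dz))
print(delta(o,MID,YAW)[1])
E
```

```text
-0.085 [0.74 0.03 8.04]
-0.06 [3.24 0.03 8.01]
-0.035 [5.74 0.03 8.  ]
-0.005 [8.74 0.02 8.19]
-0.0013209241380095057
```

```bash
python3 -m inch '0 0 0.8 0 1; 0.2 0 2.2 0 1; 0.5 0 4 0 1; 0.6 0.03 5.6 0 1; 0.7 0.03 7 0 1; 0.74 0.03 7.7 0 1; 0.74 0.03 8 0 1; 1.2 0.03 8 0 1; 1.8 0.03 8 0 1; 2.2 0.03 8 0 1; 2.5 0.03 8 0 1; 2.5 0.03 8 0 1; 2.5 0.03 8 0 1; 2.5 0.03 8 0 1; 2.5 0.03 8 0 1'
python3 - <<'E'
from h import *
import pickle
o=robot.get_obs(); print(o['tool_pos'],o['ee_rot'],o['qvel'].round(3))
for n in('wrist','scene'):
    p,d=robot.snapshot(n); cv2.imwrite(f'pics/{n}5.png',p); np.save(f'pics/{n}5.npy',d)
    if n=='wrist':
        P=cloud(cam('wrist',o),d); q=p
pickle.dump(o,open('pics/w5.pkl','wb'))
cv2.imwrite('pics/scene5z.png',cv2.resize(p[170:270,340:440],None,fx=6,fy=6,interpolation=2))
Rm=R.from_euler('xyz',o['ee_rot']).as_matrix(); Q=(P-o['tool_pos'])@Rm*1000
m=(P[...,2]>.164)&(P[...,2]<.18)&(P[...,0]>.47)&(P[...,0]<.537)&(abs(P[...,1]+.025)<.015)
print(m.sum())
for a in np.arange(.475,.54,.008):
    k=m&(abs(P[...,0]-a)<.002)
    if k.any(): print(a,Q[k].mean(0).round(1),P[k].mean(0).round(4))
for s in(-.036,-.005): print(togo(o,s))
E
```

```text
time: 9.23
tool_pos: [0.4439, -0.0337, 0.1826]
ee_rot: [-3.142, 0.007, 0.129]
wrist_force: [-0.4, -0.4, -4.3]
width: 0.0078
[ 0.44386471 -0.03367694  0.18255728] [-3.14150859  0.00707258  0.12862098] [-0.001 -0.001  0.004 -0.    -0.    -0.   ]
1825
0.475 [33.1 -0.6  8.2] [ 0.4765 -0.0288  0.1741]
0.483 [39.6 -0.5  7. ] [ 0.483  -0.0281  0.1753]
0.491 [47.6 -0.7  7.4] [ 0.491  -0.0269  0.1748]
0.499 [55.7 -0.7  8. ] [ 0.499  -0.0259  0.1741]
0.507 [63.8 -0.5  8.5] [ 0.507  -0.025   0.1736]
0.515 [71.9 -0.6  9.1] [ 0.515  -0.0238  0.1729]
0.523 [79.9 -0.4  9.5] [ 0.523  -0.023   0.1725]
0.531 [88.  -0.7 10.1] [ 0.5309 -0.0217  0.1718]
[ 3.14 -0.    0.  ]
[ 6.25 -0.01  0.2 ]
```

View pics/wrist5.png

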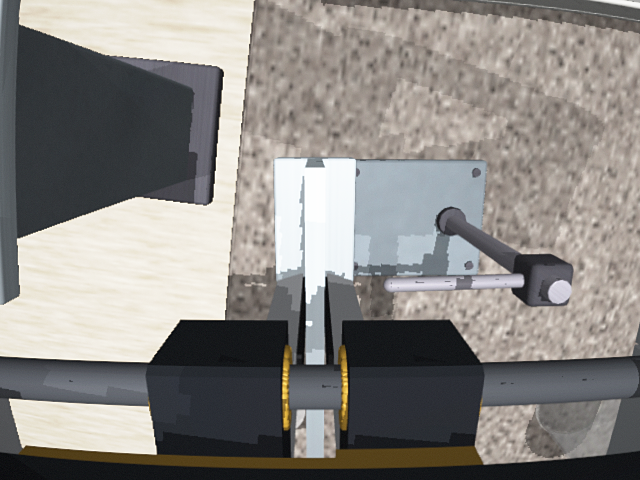

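View pics/scene5z.png

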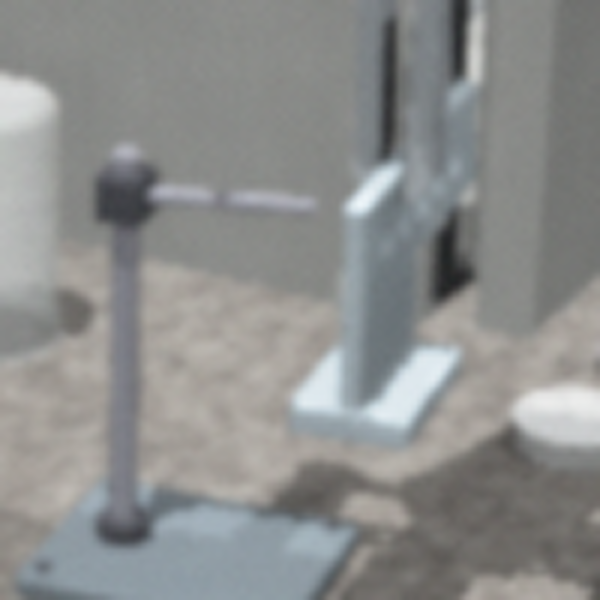

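```bash
python3 -m inch '0.5 0 0 0 1; 1 0 0 0 1; 1.5 0 0 0 1; 2 0 0 0 1; 2.5 0 0.02 0 1; 2.9 0 0.02 0 1; 3.3 0 0.03 0 1; 3.6 0 0.04 0 1; 3.8 0 0.05 0 1; 3.8 0 0.05 0 1; 3.8 0 0.05 0 1'
```

```text
time: 10.25
tool_pos: [0.4814, -0.0288, 0.1817]
ee_rot: [-3.141, 0.007, 0.129]
wrist_force: [-0.6, -0.0, -4.5]
width: 0.0079
```

```bash
python3 -m inch '0.3 0 0.02 0 1; 0.7 0 0.05 0 1; 1.1 0 0.08 0 1; 1.5 0 0.1 0 1; 1.9 0 0.13 0 1; 2.2 0 0.15 0 1; 2.45 0 0.16 0 1; 2.45 0 0.16 0 1; 2.45 0 0.16 0 1'
python3 - <<'E'
from h import *
o=robot.get_obs(); print(o['tool_pos'],o['wrist_force'],togo(o,-.005,-.004))
p,d=robot.snapshot('scene');cv2.imwrite('pics/scene6z.png',cv2.resize(p[170:270,340:440],None,fx=6,fy=6,interpolation=2))
E
```

```text
time: 11.0
tool_pos: [0.5058, -0.0256, 0.1798]
ee_rot: [-3.141, 0.008, 0.129]
wrist_force: [-0.1, 0.0, -4.3]
width: 0.0076
[ 0.50575933 -0.02563559  0.17978626] [-0.07502234  0.01285787 -4.30992888] [ 0.01 -0.    0.36]
```

View pics/scene6z.png

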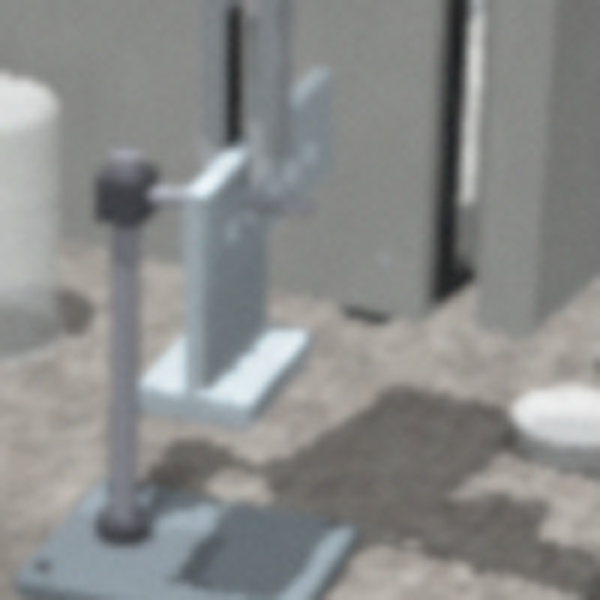

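The pin tip pokes out of the bracket on the near side (zoom (300,205)), at the hole second from the foot end, and there's no side force. Now I lower it to seat.

```bash
python3 -m inch '0 0 0.1 0 1; 0 0 0.2 0 1; 0 0 0.25 0 1; 0 0 0.25 0 1; 0 0 0.25 0 1';python3 -m inch '0 0 0.05 0 1; 0 0 0.1 0 1; 0 0 0.1 0 1; 0 0 0.1 0 1'
```

```text
time: 11.47
tool_pos: [0.5055, -0.0257, 0.1773]
ee_rot: [-3.141, 0.008, 0.129]
wrist_force: [-0.7, -0.0, -4.1]
width: 0.008
time: 11.8
tool_pos: [0.5056, -0.0257, 0.1764]
ee_rot: [-3.141, 0.008, 0.129]
wrist_force: [0.2, 1.2, -4.2]
width: 0.0078
```

```bash
python3 -m inch '0 0 0.05 0 1; 0 0 0.05 0 1; 0 0 0.05 0 1';python3 -m inch '0 0 0.05 0 1; 0 0 0.05 0 1; 0 0 0.05 0 1'
```

```text
time: 12.05
tool_pos: [0.5056, -0.0257, 0.1762]
ee_rot: [-3.142, 0.007, 0.129]
wrist_force: [-0.4, 1.8, -2.1]
width: 0.008
time: 12.3
tool_pos: [0.5056, -0.0257, 0.1761]
ee_rot: [3.142, 0.007, 0.129]
wrist_force: [-0.7, 0.6, -0.7]
width: 0.0077
```

```bash
python3 -m inch '0 0 0 0 0.88; 0 0 0 0 0.84; 0 0 0 0 0.8; 0 0 0 0 0.76; 0 0 0 0 0.76; 0 0 0 0 0.76; 0 0 0 0 0.76; 0 0 0 0 0.76'
python3 - <<'E'
from h import *
p,d=robot.snapshot('scene');cv2.imwrite('pics/scene7z.png',cv2.resize(p[170:270,340:440],None,fx=6,fy=6,interpolation=2))
p,d=robot.snapshot('wrist');cv2.imwrite('pics/w7.png',p)
E
```

```text
time: 12.97
tool_pos: [0.5056, -0.0257, 0.1761]
ee_rot: [3.142, 0.007, 0.129]
wrist_force: [0.7, -1.2, 0.7]
width: 0.0224
```

View pics/scene7z.png

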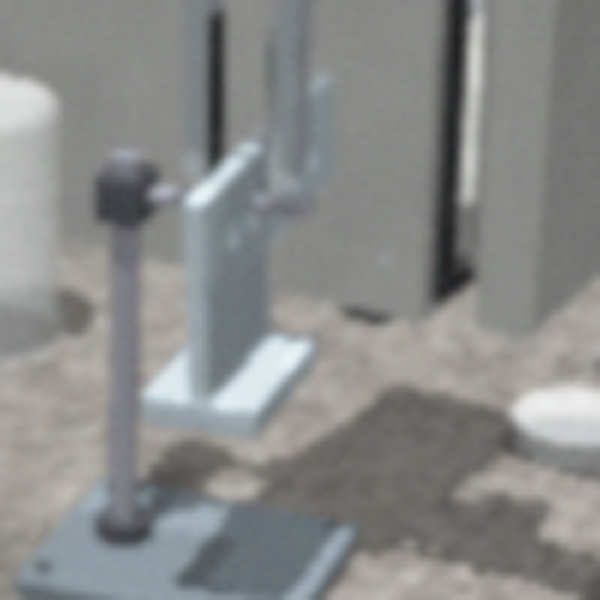

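View pics/w7.png

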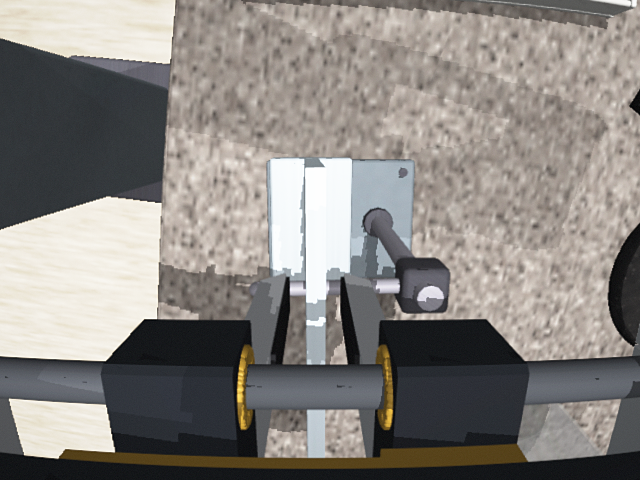

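The bracket sits on the pin between the open fingers (bar at column 316, fingers at 285 and 345). I'll go straight up.

```bash
python3 -m inch '0 0 -0.3 0 0.76; 0 0 -0.8 0 0.76; 0 0 -1.5 0 0.76; 0 0 -2.5 0 0.76; 0 0 -4 0 0.76; 0 0 -6 0 0.76; 0 0 -8 0 0.76; 0 0 -10 0 0.76; 0 0 -11 0 0.76; 0 0 -11 0 0.76; 0 0 -11 0 0.76; 0 0 -11 0 0.76; 0 0 -11 0 0.76; 0 0 -11 0 0.76; 0 0 -11 0 0.76; 0 0 -11 0 0.76'
cat > m.py <<'E'
from h import *
import sys; t=sys.argv[1]
o=robot.get_obs();p,d=robot.snapshot('wrist');cv2.imwrite(f'pics/w{t}.png',p)
P=cloud(cam('wrist',o),d); m=(P[...,2]>.175)&(P[...,2]<.205)&(d>.15)&(P[...,0]>.47)&(P[...,0]<.53)&(P[...,1]<.1)
v,u=np.nonzero(m); Q=P[m]; print(m.sum(),Q.mean(0))
q=Q[Q[:,2]>.182]; A=np.c_[q[:,1],np.ones(len(q))]; print('z slope along y',np.linalg.lstsq(A,q[:,2],rcond=None)[0],'x slope',np.linalg.lstsq(A,q[:,0],rcond=None)[0],'yrange',np.percentile(q[:,1],[0,100]))
p,d=robot.snapshot('scene');cv2.imwrite(f'pics/scene{t}z.png',cv2.resize(p[170:270,340:440],None,fx=6,fy=6,interpolation=2));cv2.imwrite(f'pics/scene{t}.png',p)
E
python3 m.py 8
```

```text
time: 14.4
tool_pos: [0.5062, -0.0255, 0.2854]
ee_rot: [-3.141, 0.008, 0.129]
wrist_force: [-0.1, -0.2, 0.4]
width: 0.0227
2718 [ 0.5067501  -0.03818717  0.1896707 ]
z slope along y [-0.0002475   0.19092176] x slope [-0.12889894  0.50310441] yrange [-0.11609758  0.02981964]
```

View pics/scene8z.png

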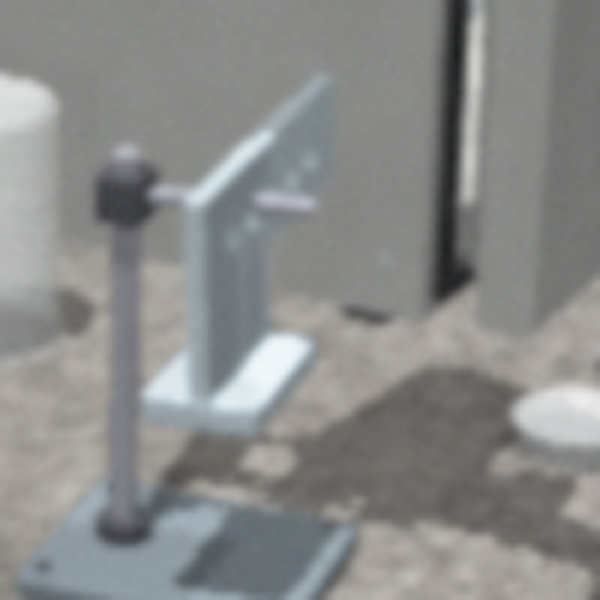

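View pics/w8.png

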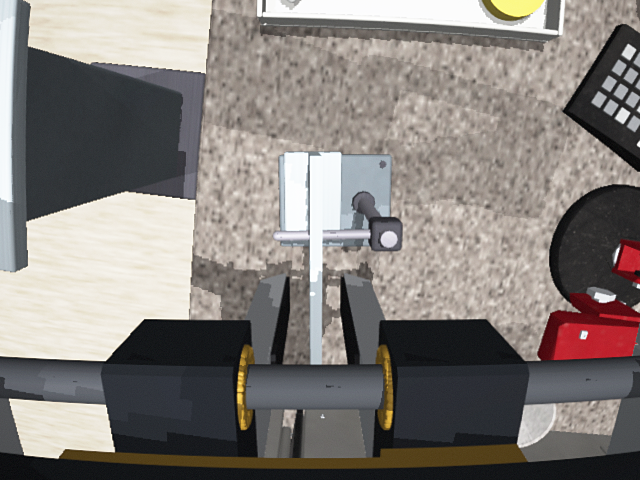

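```bash
python3 -m inch '0 0 0 0 0.76; 0 0 0 0 0.76; 0 0 0 0 0.76; 0 0 0 0 0.76; 0 0 0 0 0.76; 0 0 0 0 0.76; 0 0 0 0 0.76; 0 0 0 0 0.76; 0 0 0 0 0.76; 0 0 0 0 0.76; 0 0 0 0 0.76; 0 0 0 0 0.76; 0 0 0 0 0.76; 0 0 0 0 0.76; 0 0 0 0 0.76; 0 0 0 0 0.76; 0 0 0 0 0.76; 0 0 0 0 0.76'; python3 m.py 9
python3 - <<'E'
import cv2,numpy as np
a=cv2.imread('pics/w8.png').astype(int);b=cv2.imread('pics/w9.png').astype(int)
print(abs(a-b)[130:320,260:400].max(2).mean())
a=cv2.imread('pics/scene8.png').astype(int);b=cv2.imread('pics/scene9.png').astype(int);e=abs(a-b).max(2); print(e[170:270,340:440].mean(),e[265:390,170:380].max())
E
```

```text
time: 16.0
tool_pos: [0.5063, -0.0256, 0.2857]
ee_rot: [-3.142, 0.008, 0.129]
wrist_force: [-0.1, 0.0, 0.4]
width: 0.0227
2764 [ 0.50645905 -0.03703363  0.18947287]
z slope along y [-0.00442448  0.19056209] x slope [-0.12943688  0.50305714] yrange [-0.11659054  0.02993414]
4.466052631578948
1.6358 8
```

View pics/scene9.png

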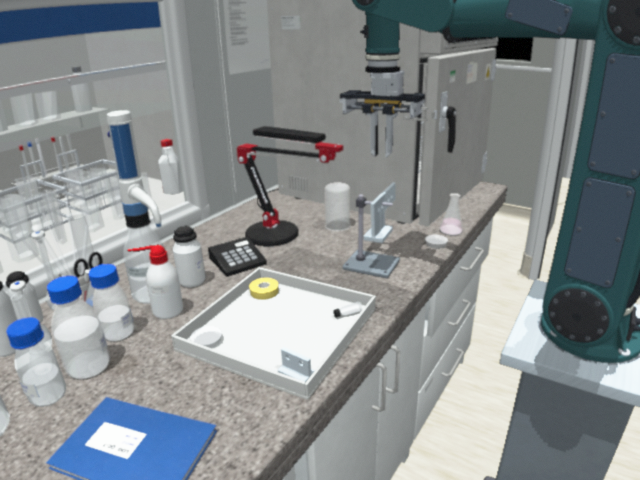

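```bash
for i in a b c d; do python3 m.py $i | tail -1; done; python3 -m inch '0 0 0 0 0.76; 0 0 0 0 0.76; 0 0 0 0 0.76; 0 0 0 0 0.76; 0 0 0 0 0.76; 0 0 0 0 0.76; 0 0 0 0 0.76; 0 0 0 0 0.76; 0 0 0 0 0.76; 0 0 0 0 0.76; 0 0 0 0 0.76; 0 0 0 0 0.76; 0 0 0 0 0.76; 0 0 0 0 0.76; 0 0 0 0 0.76; 0 0 0 0 0.76; 0 0 0 0 0.76; 0 0 0 0 0.76' | head -1; for i in e f; do python3 m.py $i | tail -1; done
python3 - <<'E'
import cv2
I=lambda n:cv2.imread(f'pics/{n}.png').astype(int)
for a,b in(('wa','wb'),('wb','wc'),('wc','wd'),('wd','we'),('we','wf')): print(a,b,abs(I(a)-I(b))[140:250,270:345].max(2).mean(),abs(I(a)-I(b))[140:250,400:500].max(2).mean())
E
```

```text
z slope along y [-0.00405731  0.19059339] x slope [-0.12962035  0.50306045] yrange [-0.11639743  0.02978814]
z slope along y [-0.00434522  0.1905574 ] x slope [-0.12965654  0.50304895] yrange [-0.11635511  0.02974855]
z slope along y [-0.00407168  0.19057938] x slope [-0.12966199  0.50307525] yrange [-0.11645068  0.02971361]
z slope along y [-0.00433056  0.19056683] x slope [-0.1295519   0.50308793] yrange [-0.11710701  0.03005019]
time: 18.0
z slope along y [-0.00417517  0.19057782] x slope [-0.12942024  0.50308738] yrange [-0.11637628  0.0300328 ]
z slope along y [-0.00398796  0.19057846] x slope [-0.1295309   0.50307841] yrange [-0.11650276  0.02991112]
wa wb 1.2072727272727273 2.0626363636363636
wb wc 1.1855757575757575 2.0684545454545455
wc wd 1.198909090909091 2.059
wd we 1.2094545454545456 2.0562727272727273
we wf 1.2135757575757575 2.081090909090909
```

Its tilt has settled at 0.004 rad and it is still. Handing in.

```bash
python3 -c "
from bench import robot
print(robot.close_job())"
```

```text
the job is handed in; nothing more can be done
None
```

The large bracket now hangs on the stand's pin by hole 4 (x +24 mm), foot down and let go, and I handed the job in at about 18 s. I chose hole 4 because I worked out the centre of mass at x ≈ +24.4 mm, almost exactly under it.

- **Level and still:** over the last 2 s the bar's tilt held at about 0.004 rad. The wrist pictures changed by no more than image noise in that time.
- **On the pin:** the bracket's plane sits about 5 mm from the pin's middle, on the tip side. The pin tip can be seen sticking out of the near face.
- **Robot clear:** the open gripper is about 95 mm above the bar and the wrist force is near zero.
- **Other things:** by eye in the last scene picture, the things in the tray and around the stand are where they were. I did not measure their positions again.
- **Disagreements:** the top and wrist cameras differed by about 2 mm on the bracket, and the top and scene views by 3–4 mm on the pin. I used the wrist measurements. No check failed.

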